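Extend and lock the webcam's telescopic pole

TASK

The webcam's telescopic desk stand is pushed right down and locked. Twist the webcam anticlockwise (seen from above) until it comes up against its unlocking stop, draw it up until you feel the inner stop, then twist it back at that height so that it faces the front of the stand again, locked, and let go: it must stay up by itself. Do not force the mechanism (its lock breaks at 25 N), and leave the other things on the desk where they are.

Things in the scene. Friction and masses are not known exactly. Their poses are not given: they have to be found in the camera images.
- stand: fixed webcam stand: steel foot disc 82 mm across, 12 mm high; upright aluminium tube 34 mm across with a black ribbed collar (39 mm) at 113 to 131 mm and a neck (22 mm) up to 150 mm. Origin: centre of its underside, on the tube's axis; z up, front is -x. The pole has 0.6 mm of play all round in the neck.
- neck (a point): top of the stand's neck, on the axis, 150 mm up. TURNING: facing the front (turn 0) the pole is locked, with 3 mm of vertical play. Turned anticlockwise (+ about z) by 0.65 to 1.15 rad (varies, unseen) it is free to slide, with 0.1 rad of play either way; a sprung stop (2 N m per rad) ends that play, and 0.25 N m on it breaks the lock. Clockwise, a hard stop lies 0.15 rad past the front.
- collar (a point): centre of the stand's ribbed collar, 122 mm up. SLIDING: drawn up while turned free, the pole meets a sprung stop (10 N per mm) after 58 to 95 mm of rise (differs each time, cannot be seen). Only there can it be turned back; lower down it will not turn. Turned back, it rests on a sprung ledge (3 N per mm) about 3 mm below where it met the stop. If not turned back, it drops when let go.
- webcam_center (a point): centre of the webcam, a black rounded box 28 (x) x 62 (y) x 36 (z) mm with a flat round lens in its -x face, fixed on top of the 14 mm inner pole that slides and turns in the tube. On the pole's axis, 176 mm above the stand's origin when pushed down. x points out of its back, z up; turn = its yaw relative to the stand.
- pole: the inner pole with the webcam on top, one loose body of 0.13 to 0.21 kg; origin on its axis at its hidden lower end, 162 mm below the webcam's centre; axes as the webcam's
- lock: the lock inside the stand's tube, out of sight: everything that stops the pole's turning and rising. Origin and axes as the stand's (it says nothing of where the stops are). It breaks when the pole loads it with more than 25 N in all; its stops act on the pole's cross lug 11 mm off the axis.
- mouse: computer mouse, 104 x 66 x 37 mm, bystander; origin at the centre of its underside
- note_block: block of sticky notes, 77 x 77 x 24 mm, bystander; origin at the centre of its underside
- mug: mug, 92 x 127 x 95 mm with its handle, bystander; origin at its underside
- stapler: stapler, 34 x 141 x 46 mm, bystander; origin at the centre of its underside
There are look-alikes about, which are no part of the job. Leave any orange or pink look-alike of the pole alone.

How it is judged (in metres and radians):
On the way, in this order (a step that is already met when the one before it is completed fails the run):
1. the webcam has been twisted anticlockwise by more than 0.5 rad while still pushed down (angle between the x axis of webcam_center and the x axis of stand, either way round above 0.5 rad and z of webcam_center in the frame of stand below 0.184 m), for 0.1 s.
2. the webcam has been drawn up by more than 53 mm, still twisted (angle between the x axis of webcam_center and the x axis of stand, either way round above 0.45 rad and z of webcam_center in the frame of stand above 0.229 m), for 0.1 s.
At the end, for the whole second after the job is handed in: the webcam stands at least 52 mm higher than at the start, held up by the lock alone and at rest, upright, facing the stand's front within 0.26 rad (15 degrees) (angle between the x axis of webcam_center and the x axis of stand, either way round below 0.26 rad and z of webcam_center in the frame of stand above 0.228 m and angle between webcam_center's own z axis and vertical below 0.1 rad and linear speed of pole below 0.01 m/s); the robot touches nothing.
It fails at once if the mechanism is forced: more than 25 N between pole and lock (contact force between pole and lock above 25 N).
It fails at once if a bystander is pushed more than 30 mm (distance of any of mouse, note_block, mug, stapler from where it was at the start of the episode above 0.03 m).
It also fails if it takes over 72 s, if anything falls off the work surface, if the arm or the gripper's body presses on something with over 40 N, if the wrist force passes 120 N, or if a joint passes its speed limit or range.

ROBOT

A 7-joint arm with a two-finger parallel gripper is mounted at the origin on a cart in front of the work surface, level with it; the furniture and walls round the work are solid. World frame = base frame: x ahead of the robot, y to its left, z up, the work surface at z = 0. Lengths are in mm, angles in rad, forces in N, time in s.
With the tool pointing down it reaches from about 425 to 875 mm from the base axis. Payload 9.9 kg.
Tool frame: the origin (TCP) lies at the very end of the fingers, on their centre line; the grasp point (between the pads) lies 19 mm behind it; z points along the fingers, y is the line along which they close (so a half turn about z gives the same grasp; the last joint's range is limited). The gripper opens to 85 mm and grips with 20 to 120 N. Pads are 22 mm wide; open, the fingers measure 114 mm over their backs; the gripper's body (76 mm by 85 mm) begins 54 mm behind the grasp point. The pads swing forward as they close: fully open they stand 13 mm farther back than shut.
Start: joints at [-1.298, 0.576, 0.025, 1.437, -0.015, 1.129, -0.057], TCP at [235.755, 632.494, 231.289] pointing down, gripper open.
Joint ranges: [-2.76, 2.76], [-0.34, 2.15], [-1.52, 1.57], [0.19, 2.46], [-1.09, 4.23], [0.17, 1.99], [-2.82, 2.82]. Speed limits (rad/s): [2.22, 2.22, 3.01, 3.01, 3.14, 3.14, 3.14].

INTERFACE

Orientations are given as a rotation vector (axis times angle).
In Python, from rig import robot, solve_ik, eyes, get_clock, get_joint_pos, get_qvel, get_joint_efforts, get_tcp_pos, get_ee_rot, get_force, get_moment, get_grip_width, get_finger_force gives the robot as it stands. The module is installed in compiled form; this text tells all that it offers. Calls block until the motion is done:
- robot.move_ptp(position, orientation): joint-space move of the TCP to a pose.
- robot.line_to(position, orientation=None, vel=150): straight line of the TCP; orientation=None keeps the orientation; vel is the mean speed in mm/s.
- robot.move_j(angles): joint-space move.
- robot.set_gripper(opening): opening from 0.0 (shut) to 1.0 (fully open); the grip force is fixed at half the most; returns when the fingers have stopped.
- robot.sleep(seconds).
- solve_ik(position, orientation): joint angles nearest the present ones, or None.
- eyes.grab_frame(name): name is "scene" or "side" or "wrist"; returns the picture (420x560x3 uint8, red, green, blue); there is no depth.
- eyes.calibration(name): a dict with "intrinsics" (3x3 intrinsics, pixels), "origin" and "orientation" of the camera in the world. Camera axes: x right, y down, z forward; pixel columns grow to the right and rows downward; lengths in mm; the calibration is good to about 2 mm. A picture is of the moment at which its call begins: read the wrist's pose just before it. calibration takes no time and is no camera call; for the wrist camera it gives the pose at the moment of the call.
A pose or a line that the arm cannot do raises robot.PlanningError and nothing moves.
- robot.hand_in(): hands the job in; it is judged then, once.
Readings, each from a call of its own:
- get_clock(): time.
- get_joint_pos(): joint angles.
- get_qvel(): joint speeds.
- get_joint_efforts(): joint torques, N m.
- get_tcp_pos(): TCP position.
- get_ee_rot(): TCP orientation.
- get_force(): force on the tool from outside, world axes, zero at the start.
- get_moment(): the same for the moment, N m.
- get_grip_width(): opening from 0.0 (shut) to 1.0 (fully open).
- get_finger_force(): force on a finger pad.
Only numpy, scipy, OpenCV 4.12 (cv2) and the standard library are available. Lean on these libraries where they do the work, as an engineer would, in place of code of your own. Each camera call takes 0.05 s, during which the arm holds its last target. There are 200 camera calls.

## Working session

There is one attempt and no reset: what is moved stays moved. The work goes in short steps, each a Python script; the robot and the scene stay as the last script left them, time stands still between calls to the robot, and variables do not carry over. Pictures are saved under pics/ and viewed, at most 10 in all, crops included, and the job is handed in when it is done.

```bash
mkdir -p pics
python3 - <<'E'
from rig import *
import cv2, numpy as np
for n in ("scene","side"):
    im=eyes.grab_frame(n); cv2.imwrite(f"pics/{n}0.png",im[:,:,::-1])
    c=eyes.calibration(n); print(n,{k:np.round(v,3).tolist() for k,v in c.items()})
print(get_tcp_pos(),get_ee_rot(),get_clock(),get_force(),get_grip_width())
E
```

```text
scene {'intrinsics': [[391.195, 0.0, 276.105], [0.0, 391.195, 212.237], [0.0, 0.0, 1.0]], 'origin': [-90.555, 669.982, 568.71], 'orientation': [-0.778, 2.292, -1.449]}
side {'intrinsics': [[440.187, 0.0, 282.859], [0.0, 440.187, 212.325], [0.0, 0.0, 1.0]], 'origin': [-369.295, 579.125, 672.395], 'orientation': [-1.016, 2.147, -1.261]}
[235.60302148 632.11811251 230.54664987] [-5.57359464e-01 -3.09157276e+00  2.30925904e-03] 0.1 [ 0.73743034  0.81035485 -0.59154745] 1.0002079175347933
```

View pics/scene0.png

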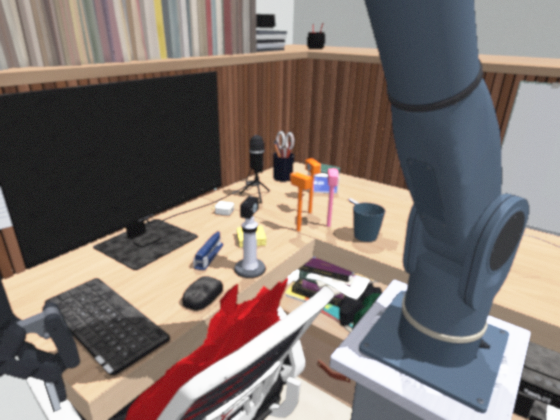

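View pics/side0.png

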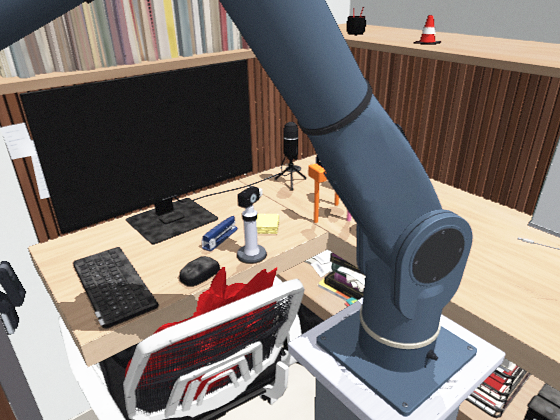

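Candidates in scene picture: the black webcam on the aluminium stand (249,205), orange look-alikes (302,183)/(313,165), a pink one (333,177), and a black microphone on a tripod (257,150). I choose the black webcam on the grey stand (side picture: 248,197). Next, a close crop.

Run:
```python
import cv2, numpy as np
a=cv2.imread("pics/scene0.png")[190:280,205:295]; b=cv2.imread("pics/side0.png")[180:270,205:295]
cv2.imwrite("pics/crop0.png",np.hstack([cv2.resize(x,(400,400),interpolation=cv2.INTER_CUBIC) for x in(a,b)]))
```

```text
(no output)
```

View pics/crop0.png

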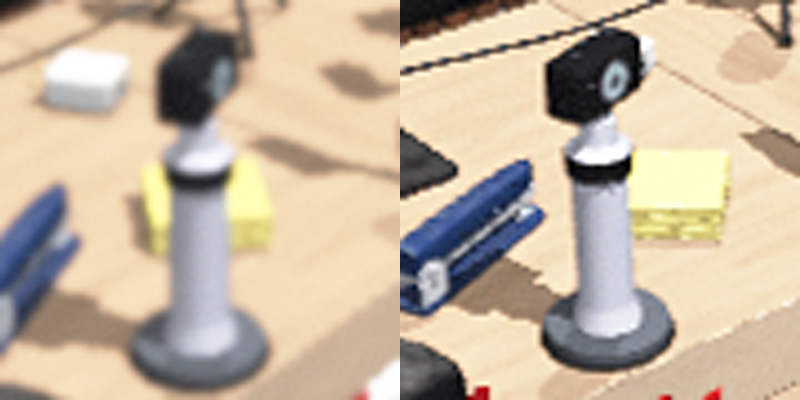

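The crop confirms it: a black box with a lens on the ribbed-collar stand. Collar is at scene (249.8,228.7) / side (249.8,217.8), lens at (254.7,207.1) / (253.4,198.7), foot at (250,267.6) / (251.8,254.2).

```bash
cat > h.py <<'E'
from rig import *
import cv2, numpy as np
from scipy.optimize import least_squares
from scipy.spatial.transform import Rotation as R
def proj(c,p):
    Rm=R.from_rotvec(c["orientation"]).as_matrix() if np.ndim(c["orientation"])==1 else np.array(c["orientation"])
    q=(np.atleast_2d(p)-c["origin"])@Rm
    uv=q@np.array(c["intrinsics"]).T
    return uv[:,:2]/uv[:,2:]
def down(yaw):  # tool down, tool y axis at world yaw (mod pi)
    y=np.array([np.cos(yaw),np.sin(yaw),0]); z=np.array([0,0,-1.]); x=np.cross(y,z)
    return R.from_matrix(np.c_[x,y,z]).as_rotvec()
def ori(yaw):
    "of the two equal grasps, the one whose last joint is nearer mid-range is left to the caller"
    return down(yaw)
E
python3 - <<'E'
from h import *
obs={"scene":[(249.8,228.7),(250,267.6),(254.7,207.1)],"side":[(249.8,217.8),(251.8,254.2),(253.4,198.7)]}
def f(v):
    x,y,a=v; P=np.array([[x,y,122],[x,y,6],[x-14*np.cos(a),y-14*np.sin(a),176]])
    return np.concatenate([(proj(eyes.calibration(n),P)-o).ravel() for n,o in obs.items()])
best=min((least_squares(f,[600,600,a]) for a in (-2,-1,0,1,2,3)),key=lambda s:s.cost)
print(best.x,best.cost,np.round(best.fun,1))
x,y,a=best.x
tp=get_tcp_pos();Rt=R.from_rotvec(get_ee_rot()).as_matrix();print(Rt.round(2))
c=eyes.calibration("wrist");print({k:np.round(v,3).tolist() for k,v in c.items()})
print(np.array(Rt).T@(np.array(c["origin"])-tp), (Rt.T@R.from_rotvec(c["orientation"]).as_matrix()).round(2))
# IK reach at yaw options
for d in (0,np.pi/2,np.pi,-np.pi/2):
  for t in (0,1.3):
    for z in (170,290):
      q=solve_ik([x,y,z],down(a+d+t)); print(round(d,2),t,z,None if q is None else np.round(q,2))
E
```

```text
[452.02794355  35.67579316   0.79276037] 2.71423702152041 [-0.  -0.3  0.2  1.   0.8  0.7 -0.6 -1.3 -0.5  0.   0.2 -0.8]
[[-0.94  0.35 -0.  ]
 [ 0.35  0.94 -0.  ]
 [-0.   -0.   -1.  ]]
{'intrinsics': [[296.119, 0.0, 280.305], [0.0, 296.119, 210.086], [0.0, 0.0, 1.0]], 'origin': [161.494, 660.777, 372.483], 'orientation': [2.356, 1.635, 0.26]}
[  79.43964984    0.76426256 -141.94444824] [[-0.   -0.95 -0.31]
 [ 1.   -0.   -0.  ]
 [ 0.   -0.31  0.95]]
0 0 170 [-0.4   0.34  0.29  2.09 -0.15  0.73  0.78]
0 0 290 [-0.51  0.2   0.41  1.91 -0.09  1.05  0.73]
0 1.3 170 [-0.22  0.33  0.04  2.08 -0.02  0.73  1.93]
0 1.3 290 [-0.37  0.19  0.23  1.9  -0.05  1.05  1.97]
1.57 0 170 [-0.17  0.33 -0.01  2.08  0.01  0.73  2.17]
1.57 0 290 [-0.31  0.19  0.16  1.9  -0.03  1.05  2.22]
1.57 1.3 170 [-0.96  0.73  1.36  2.1  -0.85  1.05 -1.78]
1.57 1.3 290 [-1.08  0.48  1.37  1.92 -0.51  1.17 -2.14]
3.14 0 170 [-0.96  0.73  1.36  2.1  -0.85  1.05 -1.51]
3.14 0 290 [-1.08  0.48  1.37  1.92 -0.51  1.17 -1.87]
3.14 1.3 170 [-0.67  0.4   0.68  2.1  -0.37  0.76 -0.81]
3.14 1.3 290 [-0.81  0.25  0.81  1.91 -0.21  1.06 -0.97]
-1.57 0 170 [-0.63  0.39  0.63  2.1  -0.33  0.75 -0.58]
-1.57 0 290 [-0.77  0.24  0.74  1.91 -0.18  1.06 -0.73]
-1.57 1.3 170 [-0.44  0.35  0.35  2.09 -0.18  0.73  0.54]
-1.57 1.3 290 [-0.56  0.2   0.46  1.91 -0.1   1.05  0.47]
```

```bash
cat >> h.py <<'E'
def ray0(n,uv,z=0):
    c=eyes.calibration(n); d=R.from_rotvec(c["orientation"]).as_matrix()@np.linalg.solve(c["intrinsics"],[*uv,1]); o=np.array(c["origin"]); return (o+d*(z-o[2])/d[2])[:2].round()
E
python3 - <<'E'
from h import *
for n,u in dict(orange=(298,230),pink=(331,226),orange2=(311,212),mug=(368,238),mic=(258,200),note=(251,243)).items(): print(n,ray0("scene",u))
a=0.79
robot.line_to([235.6,632.1,340],vel=200)
robot.move_ptp([452,36,320],down(a))
robot.sleep(.3)
print(get_tcp_pos(),get_clock(),get_force(),get_moment(),get_joint_pos())
im=eyes.grab_frame("wrist");cv2.imwrite("pics/w1.png",im[:,:,::-1])
E
```

```text
orange [ 479. -222.]
pink [ 413. -309.]
orange2 [ 516. -355.]
mug [ 288. -312.]
mic [ 716. -319.]
note [540. -72.]
[452.05529006  36.29423731 319.95643237] 3.3583 [-0.78034356 -0.59859833 -1.53762929] [-0.07018955  0.04624469  0.04025267] [-0.58582664  0.17875964  0.48914056  1.85283691 -0.09234282  1.13230897
  0.72657358]
```

View pics/w1.png

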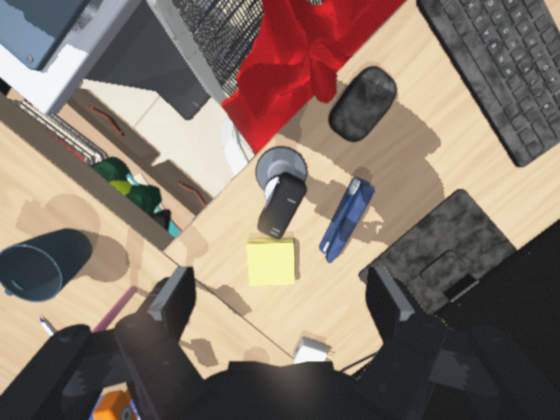

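The wrist view shows the webcam's top at about (284,205), with the foot disc at (281,170), the note block below it and the stapler to the right. The webcam looks yawed from my estimate, so I'll enlarge it.

Run:
```python
import cv2
a=cv2.imread("pics/w1.png")[140:245,230:335]; cv2.imwrite("pics/w1c.png",cv2.resize(a,(600,600),interpolation=cv2.INTER_CUBIC))
```

```text
(no output)
```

View pics/w1c.png

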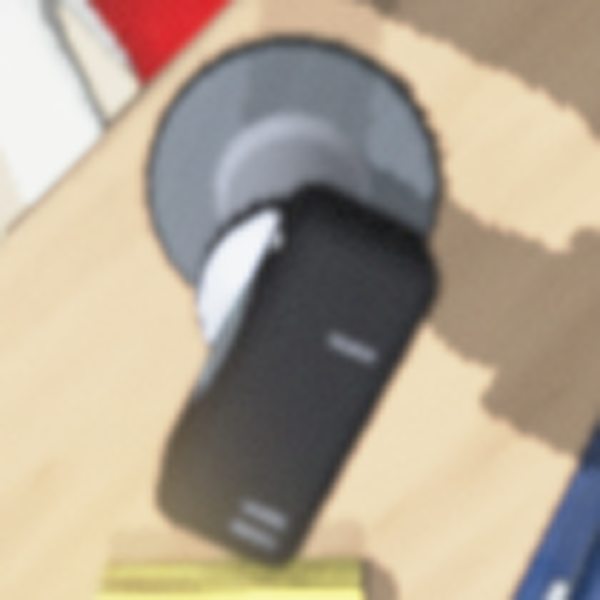

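Run:
```python
from h import *
s=105/600
px=lambda u,v:(230+u*s,140+v*s)
print("foot",[ray0("wrist",px(*p),12) for p in[(295,182)]])
# disc extremes
for p in [(148,180),(442,180),(295,37)]: print(ray0("wrist",px(*p),9))
A=ray0("wrist",px(428,305),194);B=ray0("wrist",px(305,535),194)
C=ray0("wrist",px(260,255),194);D=ray0("wrist",px(170,440),194)
E_=ray0("wrist",px(163,500),194);F=ray0("wrist",px(280,565),194)
print(A,B,np.arctan2(*(A-B)[::-1]),C,D,np.arctan2(*(C-D)[::-1]),E_,F,np.arctan2(*(F-E_)[::-1]))
for z,p in((194,(300,375)),):print("topc",ray0("wrist",px(*p),z))
```

```text
foot [array([459.,  34.])]
[431.   5.]
[487.  62.]
[432.  60.]
[463.  59.] [478.  16.] 1.906434877122506 [438.  45.] [450.  12.] 1.9195673303788037 [456.   3.] [479.   9.] 0.2551823906208184
topc [457.  36.]
```

Run:
```python
from h import *
a=0.34
robot.line_to([484,-41,260],down(a),vel=150)
robot.sleep(.3)
print(get_tcp_pos(),get_clock())
im=eyes.grab_frame("wrist");cv2.imwrite("pics/w2.png",im[:,:,::-1])
x,y=proj(eyes.calibration("wrist"),[458,34,194])[0];print(x,y)
x,y=int(x)-75,max(0,int(y)-75);print(x,y)
cv2.imwrite("pics/w2c.png",cv2.resize(im[y:y+150,x:x+150,::-1],(600,600),interpolation=cv2.INTER_CUBIC))
```

```text
[484.05875059 -40.50585929 260.34506312] 4.5417
279.15553203812544 114.59405648875581
204 39
```

View pics/w2c.png

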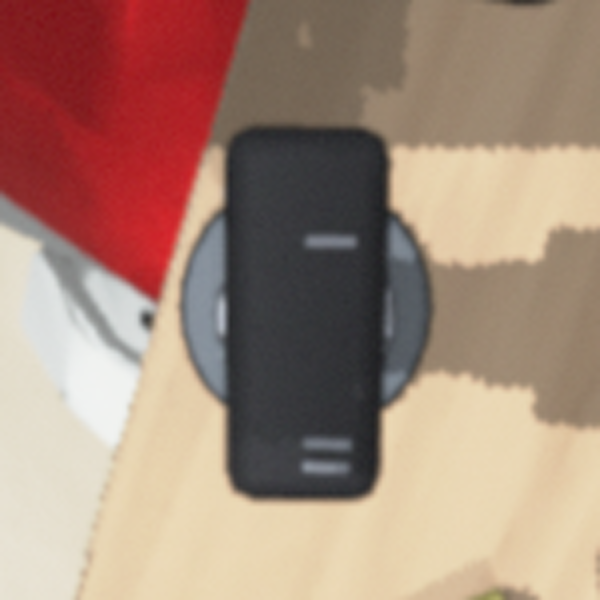

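The webcam is seen straight down, with top-face corners at crop (227,127), (388,127), (381,498), (227,498) and the foot disc spanning 181–431.

```bash
cat >> h.py <<'E'
def st(t=""):
    print(t,"t%.2f"%get_clock(),"p",np.round(get_tcp_pos(),2),"F",np.round(get_force(),1),"M",np.round(get_moment(),3),"g %.3f"%get_grip_width(),"ff %.1f"%np.max(get_finger_force()))
E
python3 - <<'E'
from h import *
c=eyes.calibration("wrist");o=np.array(c["origin"]);Rm=R.from_rotvec(c["orientation"]).as_matrix()
def r(u,v,z):
    d=Rm@np.linalg.solve(c["intrinsics"],[204+u/4+.0,39+v/4,1]); return (o+d*(z-o[2])/d[2])[:2]
z=193
P=[r(u,v,z) for u,v in[(227,127),(388,127),(381,498),(227,498)]]
print(np.round(P,1),"centre",np.mean(P,0))
for i,j in((3,0),(2,1)): e=P[j]-P[i];print(np.linalg.norm(e),np.arctan2(e[1],e[0])-np.pi/2)
for i,j in((0,1),(3,2)): e=P[j]-P[i];print(np.linalg.norm(e),np.arctan2(e[1],e[0]))
print("foot",(r(181,305,10)+r(431,305,10))/2, r(181,305,10)-r(431,305,10))
st()
E
```

```text
[[437.9  55.4]
 [462.3  64. ]
 [482.3   7.7]
 [456.7  -1.4]] centre [459.80705038  31.42722187]
59.814809470696645 0.31920109390498297
59.80605579695847 0.3410145198625181
25.927615880103307 0.3399167105676644
27.23228385285872 0.3397682031628485
foot [459.69048868  32.55753024] [-74.33840444 -26.28359918]
 t4.59 p [484.04 -40.62 260.29] F [-0.6 -0.3  0.1] M [0.043 0.058 0.01 ] g 1.001 ff 0.0
```

Run:
```python
from h import *
a=0.336; u=np.array([np.cos(a),np.sin(a),0]); v=np.array([-u[1],u[0],0])
p=np.array([459.7,32.,163])
robot.line_to(p+[0,0,100],down(a),vel=150)
robot.line_to(p,vel=100); robot.sleep(.3); F0=np.array(get_force()); st("down")
for g in (.5,.44,.40,.38,.365,.35,.34,.33,.32,.31):
    robot.set_gripper(g); F=np.array(get_force())-F0
    print(g,"Fu %.1f Fv %.1f Fz %.1f"%(F@u,F@v,F[2])); st()
    if np.linalg.norm(F)>4: break
    if np.max(get_finger_force())>8: break
```

```text
down t6.71 p [459.85  32.07 163.27] F [-0.6 -0.1  0.7] M [-0.02  -0.017 -0.019] g 1.000 ff 0.0
0.5 Fu 0.8 Fv -0.3 Fz 0.1
 t7.20 p [459.69  31.99 162.98] F [ 0.3 -0.1  0.8] M [0.041 0.049 0.027] g 0.501 ff 0.0
0.44 Fu 0.8 Fv -0.4 Fz -0.3
 t7.42 p [459.69  32.02 162.98] F [ 0.3 -0.2  0.4] M [ 0.031  0.06  -0.055] g 0.437 ff 0.0
0.4 Fu 0.7 Fv 0.4 Fz -0.4
 t7.64 p [459.7   32.   162.98] F [-0.1  0.5  0.3] M [-0.004  0.001  0.013] g 0.401 ff 0.0
0.38 Fu 1.6 Fv -0.9 Fz -0.7
 t7.86 p [459.67  32.01 163.  ] F [ 1.2 -0.4  0.1] M [ 0.008 -0.017 -0.002] g 0.383 ff 0.0
0.365 Fu 1.0 Fv -0.4 Fz -0.9
 t8.07 p [459.7   32.01 162.99] F [ 0.5 -0.2 -0.1] M [-0.002  0.007 -0.005] g 0.365 ff 0.0
0.35 Fu 0.7 Fv -0.5 Fz -0.3
 t8.29 p [459.7  32.  163. ] F [ 0.2 -0.3  0.4] M [-0.008 -0.011 -0.011] g 0.353 ff 0.0
0.34 Fu -1.3 Fv 0.0 Fz -0.5
 t8.51 p [459.49  31.95 162.97] F [-1.9 -0.5  0.2] M [-0.147  0.253 -0.003] g 0.335 ff 0.6
0.33 Fu -3.2 Fv 0.3 Fz 1.7
 t8.72 p [459.2   31.82 162.92] F [-3.8 -0.9  2.5] M [-0.339  0.69  -0.061] g 0.336 ff 1.7
0.32 Fu -5.2 Fv -0.6 Fz 5.3
 t8.94 p [459.12  31.81 162.95] F [-5.3 -2.4  6. ] M [-0.53   1.25  -0.002] g 0.321 ff 19.8
```

```bash
cat >> h.py <<'E'
F0=np.array([-.2,-.1,.3])
def frc(n=5):
    L=[]
    for _ in range(n): L.append(np.r_[get_force(),get_moment()]); robot.sleep(.02)
    m=np.mean(L,0); m[:3]-=F0; return m
def relieve(p,yaw,k=12.,axes=(1,1,1),goal=(0,0,0),tol=1.2,n=4):
    p=np.array(p,float)
    for _ in range(n):
        m=frc(); e=(m[:3]-goal)*axes
        if np.linalg.norm(e)<tol: break
        p=p+np.clip(e/k,-.8,.8); robot.line_to(p,down(yaw),vel=20)
    m=frc(); print("relieved",p.round(2),yaw,m.round(2)); return p
E
python3 - <<'E'
from h import *
a=.336; p=relieve([459.7,32,163],a); st()
robot.set_gripper(.28); st("tight")
p=relieve(p,a); st()
E
```

```text
relieved [458.75  31.65 162.95] 0.336 [-0.5  -0.06 -1.55 -0.01  0.28 -0.01]
 t10.36 p [459.01  31.68 163.05] F [-0.9 -0.3 -1. ] M [-0.032  0.291  0.027] g 0.322 ff 19.7
tight t10.57 p [459.04  31.64 163.11] F [-0.   0.1  1.4] M [ 0.021  0.301 -0.04 ] g 0.316 ff 59.1
relieved [458.75  31.65 162.95] 0.336 [-0.58  0.33  1.66  0.02  0.26 -0.01]
 t10.74 p [459.    31.66 163.1 ] F [-0.   0.3  2.9] M [0.018 0.263 0.034] g 0.322 ff 59.2
```

```bash
cat >> h.py <<'E'
def yaw_now():
    y=R.from_rotvec(get_ee_rot()).as_matrix()[:,1]; return np.arctan2(y[1],y[0])
E
python3 - <<'E'
from h import *
yaw=.336; p=np.array([458.75,31.65,162.95]); hist=[]
while yaw<.336+1.35:
    yaw+=.05 if yaw-.336>.6 else .1
    robot.line_to(p,down(yaw),vel=150); m=frc(4)
    print("turn %.2f act %.3f"%(yaw-.336,yaw_now()-.336),m.round(2),"t%.2f"%get_clock())
    if abs(m[5])>.09: break
    e=m[:3]
    if np.linalg.norm(e[:2])>1.5: p[:2]+=np.clip(e[:2]/12,-.6,.6)
print(p,yaw)
E
```

```text
turn 0.10 act 0.097 [-0.53 -0.61  2.95 -0.16  0.17  0.03] t11.06
turn 0.20 act 0.196 [-0.31 -0.72  4.86 -0.24  0.2  -0.  ] t11.38
turn 0.30 act 0.295 [-0.37 -0.86  5.39 -0.27  0.27  0.01] t11.69
turn 0.40 act 0.394 [-0.59 -0.51  6.12 -0.3   0.3  -0.02] t12.01
turn 0.50 act 0.494 [-1.27 -0.51  6.28 -0.3   0.35  0.02] t12.32
turn 0.60 act 0.594 [-0.99 -0.73  6.26 -0.32  0.35  0.05] t12.64
turn 0.70 act 0.694 [-1.33 -0.5   6.95 -0.34  0.42  0.02] t12.96
turn 0.75 act 0.744 [-1.05 -1.36  6.95 -0.37  0.4   0.04] t13.28
turn 0.80 act 0.794 [-1.47 -0.87  6.5  -0.29  0.33  0.02] t13.59
turn 0.85 act 0.844 [-0.71 -0.97  5.99 -0.28  0.28  0.03] t13.91
turn 0.90 act 0.894 [-0.74 -0.5   5.99 -0.27  0.26  0.02] t14.22
turn 0.95 act 0.944 [-0.76 -0.72  5.99 -0.26  0.26  0.03] t14.54
turn 1.00 act 0.994 [-0.87 -1.34  6.   -0.29  0.28  0.04] t14.86
turn 1.05 act 1.044 [-0.61 -1.07  6.14 -0.25  0.23 -0.03] t15.18
turn 1.10 act 1.094 [-0.74 -0.76  5.92 -0.23  0.29 -0.06] t15.49
turn 1.15 act 1.144 [-0.97 -0.53  6.55 -0.27  0.25 -0.18] t15.81
[458.46756384  31.35241935 162.95      ] 1.4860000000000004
```

The stop is felt: contact at turn about 1.065, so free centre is about 0.965. I'll back off to that and draw up.

Run:
```python
from h import *
yaw=.336+.965; p=np.array([458.5,31.4,162.95])
robot.line_to(p,down(yaw),vel=150); p=relieve(p,yaw,tol=1.8,n=3); base=frc()
print(base.round(2)); z0=p[2]
while p[2]-z0<100:
    r=p[2]-z0
    p[2]+=8 if 6<=r<44 else 2 if r<6 else 1
    robot.line_to(p,vel=80); m=frc(4)
    print("rise %.1f act %.2f"%(p[2]-z0,get_tcp_pos()[2]-z0),m.round(2),"t%.2f"%get_clock())
    if m[2]<-7 or abs(m[5])>.12: break
    if np.linalg.norm(m[:2])>1.8: p[:2]+=np.clip(m[:2]/12,-.5,.5)
print(p,yaw)
```

```text
relieved [458.48  31.34 163.14] 1.301 [ 0.03 -0.1  -1.59  0.   -0.    0.  ]
[ 0.14 -0.06 -1.48  0.   -0.02 -0.01]
rise 2.0 act 2.08 [ 0.14 -0.09 -1.85  0.01  0.02  0.  ] t17.62
rise 4.0 act 4.07 [ 0.47  0.13 -1.94 -0.01  0.    0.02] t17.94
rise 6.0 act 6.04 [ 0.15  0.34 -1.74  0.02 -0.03  0.02] t18.26
rise 14.0 act 14.02 [ 0.14 -0.11 -1.47  0.   -0.04  0.01] t18.57
rise 22.0 act 21.92 [ 0.29  0.46 -1.81  0.02 -0.03 -0.01] t18.89
rise 30.0 act 29.89 [ 0.22  0.05 -1.89  0.   -0.01  0.02] t19.21
rise 38.0 act 37.89 [ 0.15  0.01 -2.   -0.01  0.    0.01] t19.52
rise 46.0 act 45.90 [ 0.08  0.26 -1.76 -0.01 -0.01 -0.01] t19.84
rise 47.0 act 46.92 [ 0.32  0.2  -1.7  -0.02  0.01  0.  ] t20.16
rise 48.0 act 48.01 [-0.14  0.1  -2.15 -0.01  0.01 -0.01] t20.48
rise 49.0 act 49.03 [ 0.3   0.14 -2.22 -0.01  0.    0.  ] t20.79
rise 50.0 act 50.03 [ 0.08  0.36 -1.4   0.01  0.01 -0.01] t21.11
rise 51.0 act 51.02 [ 0.33  0.09 -2.14 -0.04 -0.01  0.  ] t21.43
rise 52.0 act 52.00 [ 0.24  0.16 -2.16 -0.   -0.   -0.01] t21.74
rise 53.0 act 53.03 [-0.18 -0.1  -1.72 -0.03  0.   -0.03] t22.06
rise 54.0 act 54.
[... 635 characters left out ...]
se 64.0 act 64.04 [-0.09  0.04 -1.97 -0.01 -0.01  0.  ] t25.54
rise 65.0 act 65.04 [-0.18 -0.05 -2.06  0.02 -0.02 -0.01] t25.86
rise 66.0 act 66.03 [ 0.18  0.1  -1.87  0.01 -0.01 -0.02] t26.18
rise 67.0 act 67.03 [ 0.49 -0.09 -1.08 -0.04  0.04  0.01] t26.49
rise 68.0 act 68.02 [ 0.26  0.15 -2.12 -0.02  0.01  0.  ] t26.81
rise 69.0 act 69.03 [ 0.31 -0.02 -1.84 -0.01  0.01 -0.01] t27.12
rise 70.0 act 70.02 [ 0.06  0.14 -1.7  -0.01  0.02  0.  ] t27.44
rise 71.0 act 71.04 [-0.31  0.14 -1.7  -0.   -0.   -0.03] t27.76
rise 72.0 act 71.76 [ 0.4   0.39 -6.18  0.03 -0.15  0.  ] t28.07
rise 73.0 act 72.57 [  1.22   0.65 -13.07   0.08  -0.33   0.  ] t28.39
[458.47731345  31.34127534 236.13860017] 1.301
```

The stop is felt at a rise of about 71.4 mm. Now I'll ease off to a light touch and twist back.

Run:
```python
from h import *
z0=163.14; p=np.array([458.48,31.34,z0+71.4]); t=.965
robot.line_to(p,vel=40); print(frc().round(2))
while t>0.001:
    t=max(0,t-(.05 if t>.6 or t<.15 else .1)); robot.line_to(p,down(.336+t),vel=150); m=frc(4)
    print("turn %.2f act %.3f rise %.2f"%(t,yaw_now()-.336,get_tcp_pos()[2]-z0),m.round(2),"t%.2f"%get_clock())
    if abs(m[5])>.1 or abs(m[2]+2)>9: break
    if np.linalg.norm(m[:2])>1.8: p[:2]+=np.clip(m[:2]/12,-.5,.5)
print(p,t)
```

```text
[ 0.11  0.24 -5.44 -0.01  0.1   0.01]
turn 0.91 act 0.916 rise 71.56 [ 0.09 -0.03 -4.07 -0.02  0.05 -0.02] t29.04
turn 0.86 act 0.867 rise 71.50 [ 0.12  0.21 -4.02 -0.01  0.   -0.01] t29.36
turn 0.81 act 0.817 rise 71.46 [ 0.3   0.38 -3.09 -0.02 -0.04 -0.  ] t29.68
turn 0.76 act 0.767 rise 71.43 [ 0.06  0.26 -3.31  0.01 -0.02  0.  ] t29.99
turn 0.71 act 0.717 rise 71.42 [ 0.5   0.12 -3.18  0.   -0.04  0.02] t30.31
turn 0.66 act 0.667 rise 71.43 [ 0.39  0.49 -3.09  0.   -0.    0.02] t30.62
turn 0.61 act 0.617 rise 71.41 [ 0.28 -0.12 -3.   -0.01  0.01 -0.02] t30.94
turn 0.56 act 0.567 rise 71.38 [-0.04 -0.04 -2.59 -0.02  0.01 -0.  ] t31.26
turn 0.46 act 0.469 rise 71.38 [ 0.03 -0.12 -3.41 -0.04  0.01 -0.01] t31.57
turn 0.36 act 0.369 rise 71.41 [ 0.15 -0.34 -2.91 -0.05  0.02 -0.  ] t31.89
turn 0.26 act 0.270 rise 71.40 [-0.2   0.39 -3.04 -0.04  0.    0.01] t32.21
turn 0.16 act 0.170 rise 71.40 [ 0.01  0.1  -2.74 -0.05  0.02 -0.  ] t32.52
turn 0.06 act 0.070 rise 71.40 [ 0.35  0.32 -3.15 -0.   -0.01  0.  ] t32.84
turn 0.01 act 0.018 rise 71.42 [ 0.37  0.01 -3.41 -0.01 -0.12 -0.04] t33.16
turn 0.00 act 0.001 rise 71.43 [ 1.31  0.31 -3.25 -0.   -0.19 -0.02] t33.48
[458.48  31.34 234.54] 0
```

Run:
```python
from h import *
z0=163.14; p=np.array([458.48,31.34,z0+71.4])
for _ in range(12):
    p[2]-=.5; robot.line_to(p,vel=20); m=frc(4); print("rise %.1f"%(p[2]-z0),m.round(2))
    if m[2]>0: break
    if np.linalg.norm(m[:2])>1.2: p[:2]+=np.clip(m[:2]/12,-.5,.5)
for g in (.36,.5,1.): robot.set_gripper(g); st()
robot.line_to(p+[0,0,60],vel=60); robot.line_to([484,-41,330],vel=150); robot.sleep(.3); st()
im=eyes.grab_frame("wrist");s=eyes.grab_frame("side")
w=np.hstack([cv2.resize(im,(400,300)),cv2.resize(s[120:300,140:380],(400,300))]);cv2.imwrite("pics/end.png",w[:,:,::-1])
```

```text
rise 70.9 [ 0.99  0.28 -1.94  0.08 -0.17  0.04]
rise 70.4 [ 0.96  0.19 -1.84  0.05 -0.21 -0.  ]
rise 69.9 [ 0.65  0.44 -1.53  0.08 -0.23  0.  ]
rise 69.4 [ 0.96  0.45 -1.1   0.12 -0.25 -0.02]
rise 68.9 [ 1.08  0.74 -1.09  0.06 -0.28 -0.  ]
rise 68.4 [ 0.8   0.21 -1.02  0.04 -0.18  0.  ]
rise 67.9 [ 0.37  0.34  0.34  0.02 -0.09  0.02]
 t35.91 p [458.41  31.38 230.97] F [-0.2  0.2  0.2] M [ 0.002 -0.004 -0.035] g 0.363 ff 0.0
 t36.18 p [458.53  31.42 231.01] F [ 0.4 -0.6 -0.1] M [ 0.003 -0.032 -0.061] g 0.500 ff 0.0
 t36.68 p [458.58  31.41 231.06] F [-0.1 -0.8  0.3] M [ 0.029  0.035 -0.005] g 0.998 ff 0.0
 t38.86 p [483.8  -40.39 329.76] F [ 0.6  0.1 -0.7] M [-0.041  0.023 -0.028] g 1.003 ff 0.0
```

View pics/end.png

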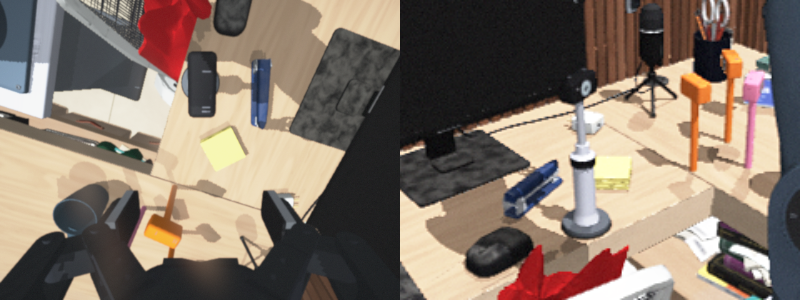

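The webcam stays up by itself, at side crop (577,87), facing its original direction. The bystanders have not been moved and the gripper is clear.

```bash
python3 -c "
from rig import robot
print(robot.hand_in())"
```

```text
the job is handed in; nothing more can be done
None
```

I've handed the job in: the webcam was twisted free, drawn up to its inner stop (about 71 mm of rise), turned back to face the front, and stayed up about 68 mm higher after I let go, with the other things on the desk untouched; `hand_in()` gave no verdict.

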